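Shut and lock the ingredient canisters

ROBOT

A 6-joint arm with a two-finger parallel gripper is mounted at the origin on the work surface. World frame = base frame: x ahead of the robot, y to its left, z up, the work surface at z = 0. Lengths are in m, angles in rad, forces in N, time in s.
With the tool pointing down it reaches from about 0.3 to 0.825 m from the base axis. Payload 5.4 kg.
Tool frame: the origin (TCP) lies on the centre line of the jaws, within the pads' length; the fingertips stand 8 mm ahead of it and the grasp point (between the pads) lies 11 mm behind it (bot.tip_extent is the distance from the TCP to the fingertips, in m); y points along the fingers, z is the direction in which the jaws open and shut, and the axes are right-handed (so a half turn about y gives the same grasp; the last joint's range is limited). The gripper opens to 92 mm and grips with 3 to 60 N. Pads are 20 mm wide; open, the fingers measure 128 mm over their backs; the gripper's body (75 mm by 189 mm) begins 69 mm behind the grasp point.
Start: joints at [0.899, 0.158, 1.597, -0, 1.386, -0.21], TCP at [0.256, 0.515, 0.223] pointing down, gripper open.
Joint ranges: [-2.91, 2.91], [-0.94, 2.29], [0.18, 2.7], [-1.29, 4.43], [0.17, 2.64], [-3, 3]. Speed limits (rad/s): [2.57, 2.57, 3.14, 3.14, 3.14, 3.14].

INTERFACE

Orientations are given as a unit quaternion [w, x, y, z].
In Python, from station import bot gives the robot as it stands.
- The arm moves only by the tool play_rows, never from a script. Its argument "commands" is a list of rows, each a list of 2 entries, a list of its own where there are three numbers: the shift along the tool's x, y, z scaled (see below), then the turn about the tool's y scaled (see below). In form: [[[dx, dy, dz], turn], ...]. A call has 1 to 12 rows; each row is the pose to reach, as a shift and turn from the pose commanded when the call began, along the tool's axes at that moment, turning the shorter way round; what a row does not reach only later rows make up. The controller multiplies each number of a shift by 0.12 m and each number of a turn by pi rad. A row lasts 1/10 s, in which the tool goes at most 50 mm and 8.59 degrees, less where a joint would pass 70% of its speed; a pose out of reach is approached as far as the arm can. A call with a number of a shift or a turn outside -1 to 1 is refused whole. A call with a gripper value outside its range is refused whole. "gripper" is the opening, from 0 (shut) to 1 (fully open), set as the call begins (left out, the last holds). The fingers move at their own pace and stop on an object; the grip force is fixed at half the most. Time passes only in rows, so rows that repeat a pose let the fingers close. It gives the time, the measured TCP pose, the force and the opening at its end, in the units of the state.
- bot.get_obs(): the state, without advancing time (a new reading comes with each control period).
- bot.camera(name): name is "scene" or "top" or "wrist"; returns a dict with "frame" (420x560x3 uint8, red, green, blue), "intrinsics" (3x3 intrinsics, pixels), "k1" (the pictures are not rectified: a ray, as slopes to the right and down, at radius r is drawn at 1 + k1 r^2 times it, then the intrinsics apply), "world_from_camera" (4x4, takes a point from camera to world coordinates). Camera axes: x right, y down, z forward; pixel columns grow to the right and rows downward; lengths in m; the calibration is good to about 2 mm. A picture is of the moment at which its call begins. There is no depth.
- bot.close_job(): hands the job in, once; it reports no verdict.
The state is a dict: "t": time; "joint_pos": joint angles; "qvel": joint speeds; "joint_efforts": joint torques, N m; "position": TCP position; "tcp_rot": TCP orientation; "force": force on the tool from outside, world axes, zero at the start; "moment": the same for the moment, N m; "finger_gap": opening from 0.0 (shut) to 1.0 (fully open).
Only numpy, scipy, OpenCV 4.12 (cv2) and the standard library are available. Lean on these libraries where they do the work, as an engineer would, in place of code of your own. Each camera call takes 0.05 s, during which the arm holds its last target.

TASK

The low canister has been left open: swing its lid over and press the front edge down until it snaps fully shut, and only then fold its locking lever flat until that snaps home too (a lever locked early spreads the seal and spoils it). The tall canister is shut but not locked, so fold its lever down until it snaps home as well. Leave both canisters standing where they are, and do not disturb the bottles and the beaker.

Things in the scene. Friction and masses are not known exactly. Their poses are not given: they have to be found in the camera images.
- low_canister: the low canister: loose, clear plastic, full, about 1.6 kg; 150 mm long (its x), 110 mm wide (its y), 105 mm high to the rim, with a hinged white lid and a grey locking lever on it. Origin: centre of its underside. Its -x end is the front (catch side, more or less towards the robot), the lid's hinge is at the +x end; z up.
- low_lid (a joint): angle of the lid, rad: 0 = fully shut, grows as its front edge swings up and back (1.57 = upright, stop at 2.05). Stiff hinge: it stays where left (0.03 to 0.27 N m swings it). Coming down it rests proud on its catch at about 0.07 (front edge 11 mm high); 7 to 10 N straight down on the front border snaps it home to 0, where the catch holds it.
- low_lid_hinge (a point): middle of the lid's hinge axis, 73 mm behind the canister's centre, 111 mm above the bench. Axes turn with the lid: -x along the lid to its front edge, z out of its top, y along the hinge. Lid 118 mm wide, reaching 151 mm from the hinge; a raised border, top 21 mm above the hinge axis, surrounds the lever's 46 mm wide recess; the front border lies 129 to 151 mm from the hinge.
- low_lid_front (a point): middle of the top of the lid's front border, 140 mm from the hinge axis: the place to press the lid. Axes as the lid's. A 5 mm thick tongue hangs down in front of the border.
- low_lever (a joint): angle of the locking lever to the lid, rad: 0 = folded flat into the recess and locked, 1.57 = at right angles to the lid (stop at 1.75). It stays where left (about 0.03 N m swings it). Folding forward it meets its stud at about 0.14; 7 to 10 N straight down on its tip snaps it home to 0, where the stud holds it.
- low_lever_pin (a point): middle of the lever's pin, on the lid, 42 mm in front of the lid's hinge axis and 20 mm above it. Axes turn with the lever: -x from the pin to the tip, z the side that faces up when folded, y along the pin. The lever is a grey loop handle 38 mm wide, 8 mm thick, reaching 82 mm from the pin, with a 20 mm wide hole.
- low_lever_tip (a point): middle of the outer (z) face of the pad at the lever's tip, 67 mm from the pin and 9 mm above its axis: the place to press it. Pad 23 mm long, 38 mm wide, 13 mm thick; folded, it stands 8 mm above the lid's border. Axes as the lever's.
- tall_canister: the tall canister: loose, clear plastic, full, about 1.5 kg; 150 mm long (its x), 110 mm wide (its y), 155 mm high to the rim, with a hinged white lid and a grey locking lever on it. Origin: centre of its underside. Its -x end is the front (catch side, more or less towards the robot), the lid's hinge is at the +x end; z up.
- tall_lid (a joint): angle of the lid, rad: 0 = fully shut, grows as its front edge swings up and back (1.57 = upright, stop at 2.05). Stiff hinge: it stays where left (0.03 to 0.27 N m swings it). Coming down it rests proud on its catch at about 0.07 (front edge 11 mm high); 7 to 10 N straight down on the front border snaps it home to 0, where the catch holds it.
- tall_lid_hinge (a point): middle of the lid's hinge axis, 73 mm behind the canister's centre, 161 mm above the bench. Axes turn with the lid: -x along the lid to its front edge, z out of its top, y along the hinge. Lid 118 mm wide, reaching 151 mm from the hinge; a raised border, top 21 mm above the hinge axis, surrounds the lever's 46 mm wide recess; the front border lies 129 to 151 mm from the hinge.
- tall_lid_front (a point): middle of the top of the lid's front border, 140 mm from the hinge axis: the place to press the lid. Axes as the lid's. A 5 mm thick tongue hangs down in front of the border.
- tall_lever (a joint): angle of the locking lever to the lid, rad: 0 = folded flat into the recess and locked, 1.57 = at right angles to the lid (stop at 1.75). It stays where left (about 0.03 N m swings it). Folding forward it meets its stud at about 0.14; 7 to 10 N straight down on its tip snaps it home to 0, where the stud holds it.
- tall_lever_pin (a point): middle of the lever's pin, on the lid, 42 mm in front of the lid's hinge axis and 20 mm above it. Axes turn with the lever: -x from the pin to the tip, z the side that faces up when folded, y along the pin. The lever is a grey loop handle 38 mm wide, 8 mm thick, reaching 82 mm from the pin, with a 20 mm wide hole.
- tall_lever_tip (a point): middle of the outer (z) face of the pad at the lever's tip, 67 mm from the pin and 9 mm above its axis: the place to press it. Pad 23 mm long, 38 mm wide, 13 mm thick; folded, it stands 8 mm above the lid's border. Axes as the lever's.
- bottle_0: bystander: capped bottle of brown drink, 165 mm high, 72 mm across, 0.6 kg; origin at the centre of its underside
- bottle_1: bystander: a second such bottle, same size and origin
- beaker: bystander: open steel beaker, 105 mm high, 90 mm across; origin at the centre of its underside
Things that resemble listed ones, but are neither listed nor needed, are in the scene too. Leave any green or purple look-alike of the low_canister alone.

How it is judged:
By the outcome, as a careful person would: the job done as asked, in the order asked, and still so for the second after the job is handed in, with the robot touching nothing.
It also fails if it takes over 67 s, if anything falls off the work surface, if the arm or the gripper's body presses on something with over 40 N, if the wrist force passes 120 N, or if a joint passes its speed limit or range.

## Working session

There is one attempt and no reset: what is moved stays moved. The work goes in short steps, Python scripts to look and compute and a tool call to move; the robot and the scene stay as the last step left them, time stands still between calls to the robot, and variables do not carry over. Pictures are saved under pics/ and viewed, and the job is handed in when it is done.

Besides the shell and the picture viewer there is one more tool, called after "Emit:" as name(argument=value, ...) on one line, values as JSON. play_rows: Moves the arm, as the interface text tells. Shifts and turns lie within -1 to 1; 1 stands for 0.12 m of shift or pi rad of turn. Its arguments: {"type":"object","properties":{"commands":{"type":"array","items":{"type":"array"}},"gripper":{"type":"number"}},"required":["commands"]}

```bash
mkdir -p pics; ls
python3 - <<'E'
from station import bot
import cv2,numpy as np
o=bot.get_obs()
for k in o: print(k,np.round(o[k],3))
print(bot.tip_extent)
for n in ["scene","top","wrist"]:
    c=bot.camera(n); cv2.imwrite(f"pics/{n}0.png",c["frame"][:,:,::-1])
    np.savez(f"{n}0.npz",**c)
    print(n,np.round(c["intrinsics"],1).tolist(),c["k1"],np.round(c["world_from_camera"],3).tolist())
E
```

```text
pics
t 0.0
joint_pos [ 0.899  0.159  1.598 -0.     1.386 -0.21 ]
qvel [-0.001 -0.002 -0.001 -0.001 -0.002 -0.001]
joint_efforts [-1.0000e-03 -3.8557e+01 -3.2211e+01  7.0000e-02  3.8000e-02 -0.0000e+00]
position [0.256 0.514 0.222]
tcp_rot [-0.688  0.689 -0.162  0.162]
force [-0.838 -0.155  0.491]
moment [ 0.027 -0.044 -0.047]
finger_gap 1.002
0.008
scene [[541.6, 0.0, 285.3], [0.0, 541.6, 207.8], [0.0, 0.0, 1.0]] -0.2105516969201154 [[0.818, 0.329, -0.473, 1.149], [0.576, -0.475, 0.665, -0.855], [-0.006, -0.816, -0.578, 0.856], [0.0, 0.0, 0.0, 1.0]]
top [[465.0, 0.0, 279.6], [0.0, 465.0, 208.8], [0.0, 0.0, 1.0]] 0.0015878475971012542 [[-0.014, -0.982, 0.19, 0.286], [-1.0, 0.017, 0.012, 0.004], [-0.015, -0.19, -0.982, 1.442], [0.0, 0.0, 0.0, 1.0]]
wrist [[315.7, 0.0, 277.7], [0.0, 315.7, 204.1], [0.0, 0.0, 1.0]] -0.025973948605713535 [[0.445, 0.867, 0.223, 0.193], [0.895, -0.431, -0.113, 0.545], [-0.001, 0.25, -0.968, 0.384], [0.0, 0.0, 0.0, 1.0]]
```

View pics/scene0.png

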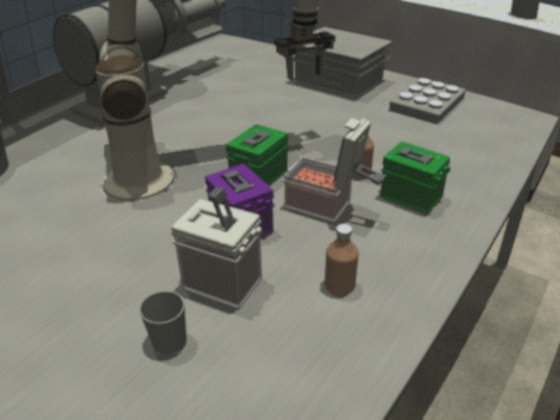

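View pics/top0.png

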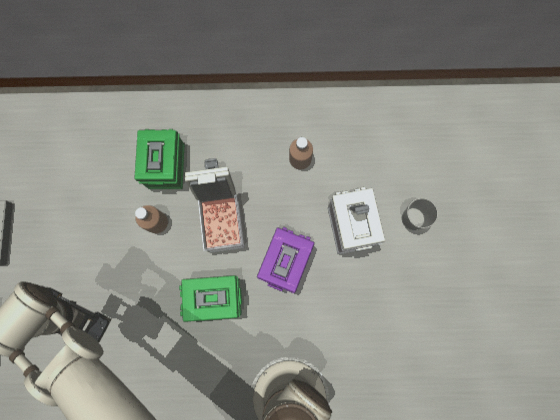

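View pics/wrist0.png

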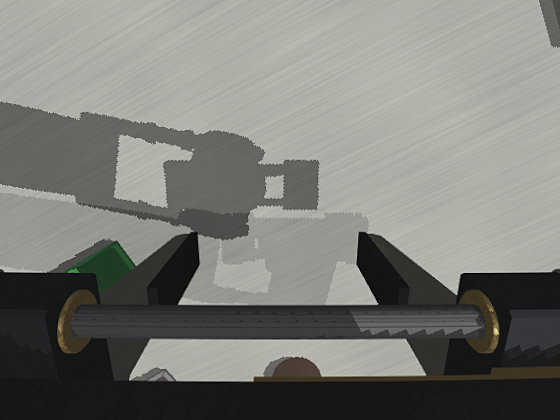

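```bash
cat > h.py <<'E'
import numpy as np,cv2
def load(n): return dict(np.load(n+".npz"))
def ray(c,px):
    p=cv2.undistortPoints(np.array([[px]],float),c["intrinsics"],np.array([float(c["k1"]),0,0,0]))[0,0]
    T=c["world_from_camera"]; return T[:3,3],T[:3,:3]@np.array([p[0],p[1],1.])
def plane(c,px,z):
    o,d=ray(c,px); return o+d*(z-o[2])/d[2]
def two(c1,p1,c2,p2):
    o1,d1=ray(c1,p1);o2,d2=ray(c2,p2)
    A=np.stack([d1,-d2],1);s=np.linalg.lstsq(A,o2-o1,rcond=None)[0]
    a=o1+s[0]*d1;b=o2+s[1]*d2
    return (a+b)/2,np.linalg.norm(a-b)
def proj(c,P):
    T=np.linalg.inv(c["world_from_camera"]);r=cv2.Rodrigues(T[:3,:3])[0]
    return cv2.projectPoints(np.array(P,float).reshape(-1,3),r,T[:3,3],c["intrinsics"],np.array([float(c["k1"]),0,0,0]))[0][:,0]
def crop(c,x0,y0,w,h,s,name):
    im=c["frame"][y0:y0+h,x0:x0+w,::-1]
    cv2.imwrite("pics/"+name,cv2.resize(im,None,fx=s,fy=s,interpolation=cv2.INTER_CUBIC))
def grab(n,tag):
    from station import bot
    c=bot.camera(n);np.savez(tag+".npz",**c);return c
E
python3 - <<'E'
from h import *
t=load("top0");s=load("scene0")
crop(t,130,120,130,140,4,"a1.png")
crop(t,315,170,130,90,6,"a2.png")
crop(s,270,105,130,130,4,"a3.png")
crop(s,165,175,110,140,4,"a4.png")
E
```

```text
(no output)
```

View pics/a1.png

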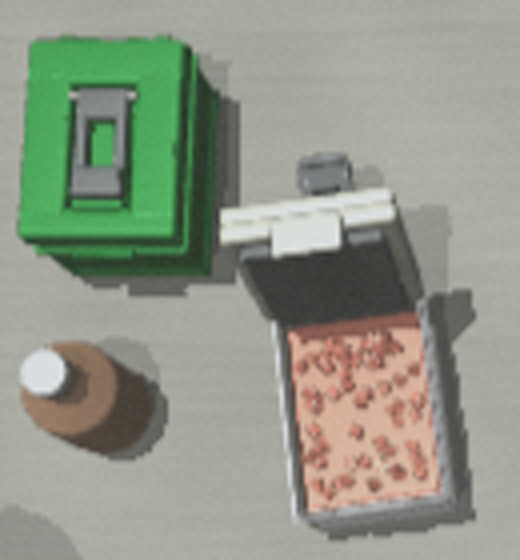

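View pics/a2.png

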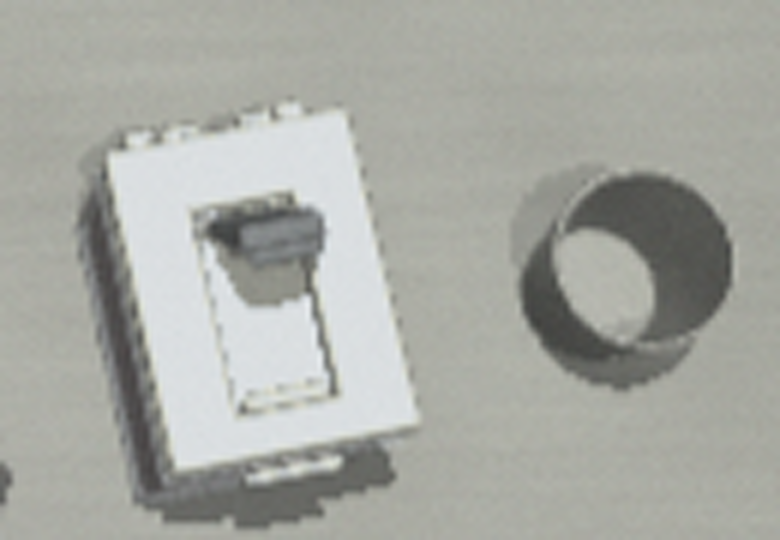

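View pics/a3.png

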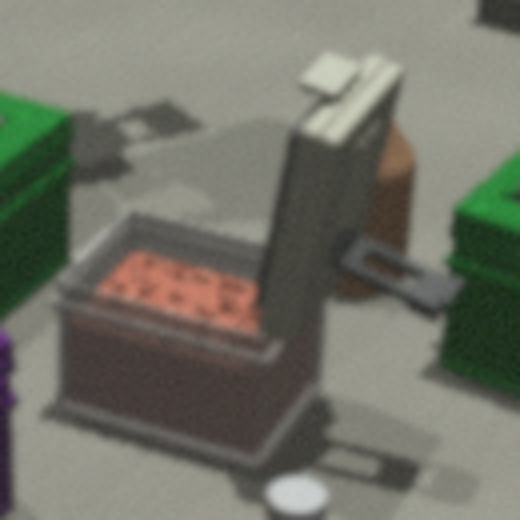

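View pics/a4.png

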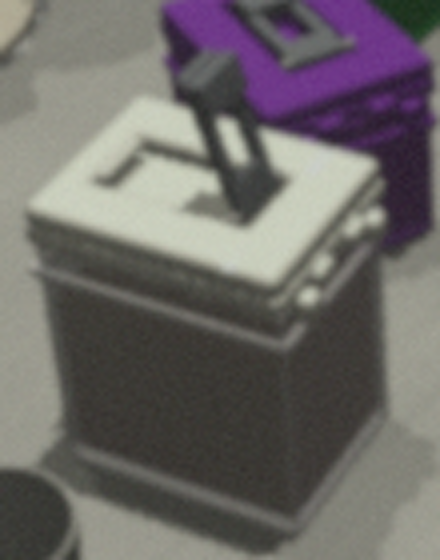

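Run:
```python
from h import *
np.set_printoptions(precision=4,suppress=True)
t=load("top0");s=load("scene0")
A=lambda x,y:(130+(x+.5)/4-.5,120+(y+.5)/4-.5)
B=lambda x,y:(315+(x+.5)/6-.5,170+(y+.5)/6-.5)
C=lambda x,y:(270+(x+.5)/4-.5,105+(y+.5)/4-.5)
D=lambda x,y:(165+(x+.5)/4-.5,175+(y+.5)/4-.5)
q=[plane(t,B(*p),.182) for p in [(105,155),(348,110),(422,428),(178,472)]]
print("tall lid corners",np.array(q)); q=np.array(q)
print("edges",[np.linalg.norm(q[i]-q[(i+1)%4]) for i in range(4)],"center",q.mean(0))
d=(q[0]+q[1]-q[2]-q[3])[:2];print("yaw",np.arctan2(d[1],d[0]))
q2=np.array([plane(s,D(*p),.182) for p in [(28,212),(140,98),(382,158),(275,288)]])
print("tall from scene",q2,q2.mean(0)); 
print("tall lever pad top edge centre",two(t,B(285,230),s,D(215,68)))
print("low -y back top",two(t,A(393,190),s,C(325,140)))
print("low +y back top",two(t,A(220,208),s,C(402,66)))
print("low lever tip",two(t,A(325,175),s,C(440,300)))
for z in (.105,):
  print("rim front corners top",plane(t,A(297,520),z),plane(t,A(463,500),z))
  print("rim scene",[plane(s,C(*p),z) for p in [(60,288),(135,215),(278,355)]])
for n,p in dict(b0=(158+130*0-8.5-8,214),b1=(301.5,144)).items(): print(n,plane(t,p,.165))
print("beaker",plane(t,(421,213),.105))
```

```text
tall lid corners [[ 0.5656 -0.127   0.182 ]
 [ 0.5849 -0.2399  0.182 ]
 [ 0.4366 -0.2656  0.182 ]
 [ 0.4184 -0.1546  0.182 ]]
edges [np.float64(0.11460033580699128), np.float64(0.15047470757793793), np.float64(0.11242620003094729), np.float64(0.1497069548499853)] center [ 0.5014 -0.1968  0.182 ]
yaw 0.17869119359079186
tall from scene [[ 0.445  -0.2715  0.182 ]
 [ 0.4222 -0.1605  0.182 ]
 [ 0.5671 -0.129   0.182 ]
 [ 0.5897 -0.2453  0.182 ]] [ 0.506  -0.2016  0.182 ]
tall lever pad top edge centre (array([ 0.5149, -0.1955,  0.2559]), np.float64(0.0006268544601232412))
low -y back top (array([0.6276, 0.1513, 0.2566]), np.float64(0.00675399425936566))
low +y back top (array([0.618 , 0.2662, 0.256 ]), np.float64(0.005609081188184477))
low lever tip (array([0.6792, 0.219 , 0.1283]), np.float64(0.002114479845383199))
rim front corners top [0.4289 0.2401 0.105 ] [0.4415 0.1202 0.105 ]
rim scene [array([0.4521, 0.1231, 0.105 ]), array([0.4399, 0.2301, 0.105 ]), array([0.6093, 0.1362, 0.105 ])]
b0 [0.5253 0.4064 0.165 ]
b1 [ 0.722  -0.0464  0.165 ]
beaker [ 0.5257 -0.3913  0.105 ]
```

```bash
cat >> h.py <<'E'
def Rz(a): c,s=np.cos(a),np.sin(a);return np.array([[c,-s,0],[s,c,0],[0,0,1]])
def Ry(a): c,s=np.cos(a),np.sin(a);return np.array([[c,0,s],[0,1,0],[-s,0,c]])
def model(xy,yaw,H,lid,lev):
    # returns dict of polylines in world
    R=Rz(yaw);o=np.array([*xy,0.])
    out={}
    W=lambda P:(R@np.array(P,float).T).T+o
    rect=lambda x0,x1,y0,y1,z:[[x0,y0,z],[x1,y0,z],[x1,y1,z],[x0,y1,z]]
    out['bot']=W(rect(-.075,.075,-.055,.055,0)); out['rim']=W(rect(-.075,.075,-.055,.055,H))
    h=np.array([.073,0,H+.006]);RL=Ry(lid)  # rotation lifting -x end: -x-> up
    L=lambda P:W((RL@np.array(P,float).T).T+h)
    out['lid']=L(rect(-.151,0,-.059,.059,.021)); out['rec']=L(rect(-.129,-.03,-.023,.023,.021))
    RV=RL@Ry(lev);p=RL@np.array([-.042,0,.020])+h
    V=lambda P:W((RV@np.array(P,float).T).T+p)
    out['pad']=V(rect(-.082,-.059,-.019,.019,.009));out['lev']=V(rect(-.082,0,-.019,.019,0))
    out['pts']=dict(front=L([[-.140,0,.021]])[0],tip=V([[-.067,0,.009]])[0],hinge=W([h])[0],pin=V([[0,0,0]])[0])
    return out
def overlay(c,ms,x0,y0,w,h,s,name):
    im=cv2.resize(np.ascontiguousarray(c["frame"][y0:y0+h,x0:x0+w,::-1]),None,fx=s,fy=s,interpolation=cv2.INTER_CUBIC)
    cols=dict(bot=(255,0,0),rim=(255,255,0),lid=(0,0,255),rec=(255,0,255),pad=(0,255,0),lev=(0,255,255))
    for m in ms:
        for k,v in m.items():
            if k=='pts':continue
            p=(proj(c,v)-[x0,y0]+.5)*s-.5
            cv2.polylines(im,[np.round(p).astype(np.int32)],True,cols[k],1)
    cv2.imwrite("pics/"+name,im)
E
python3 - <<'E'
from h import *
t=load("top0");s=load("scene0")
m=model((.515,.186),.09,.105,1.68,1.5);n=model((.503,-.199),.18,.155,0,1.2)
for k in(m,n):print({a:np.round(b,4) for a,b in k['pts'].items()})
overlay(t,[m,n],190,140,210,130,3.8,"o1.png")
overlay(s,[m,n],165,105,230,210,2.8,"o2.png")
E
```

```text
{'front': array([0.6237, 0.1958, 0.2479]), 'tip': array([0.6784, 0.2007, 0.139 ]), 'hinge': array([0.5877, 0.1926, 0.111 ]), 'pin': array([0.6121, 0.1948, 0.1506])}
{'front': array([ 0.4371, -0.211 ,  0.182 ]), 'tip': array([ 0.5179, -0.1963,  0.2467]), 'hinge': array([ 0.5748, -0.1859,  0.161 ]), 'pin': array([ 0.5335, -0.1935,  0.181 ])}
```

View pics/o1.png

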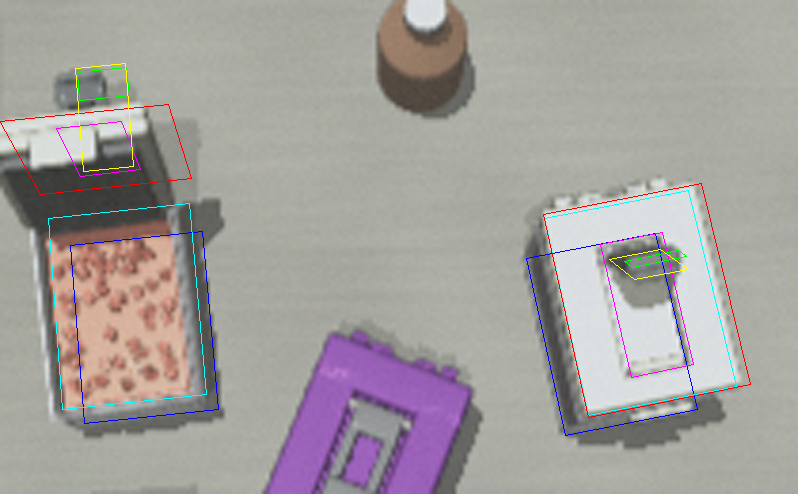

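View pics/o2.png

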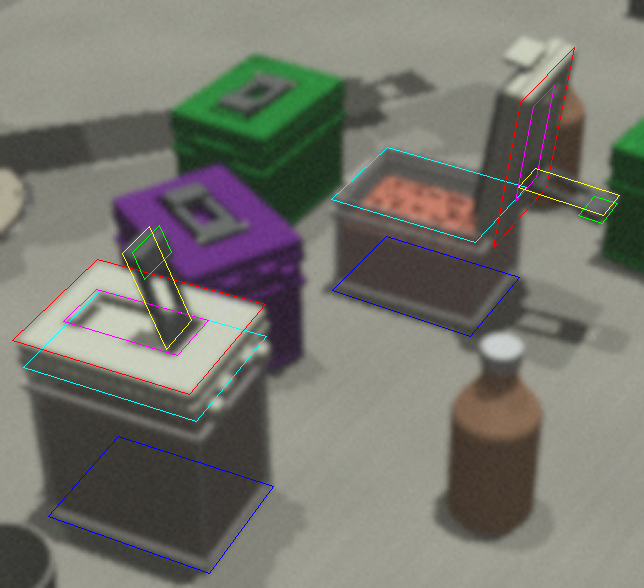

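Run:
```python
from h import *
t=load("top0");s=load("scene0")
m=model((.513,.190),.145,.105,1.68,1.57);n=model((.503,-.199),.18,.155,0,1.2)
for k in(m,n):print({a:np.round(b,4) for a,b in k['pts'].items()})
overlay(t,[m,n],180,150,90,110,5,"o3.png")
overlay(s,[m,n],270,105,130,130,4,"o4.png")
```

```text
{'front': array([0.621 , 0.2058, 0.2479]), 'tip': array([0.6744, 0.2136, 0.1344]), 'hinge': array([0.5852, 0.2005, 0.111 ]), 'pin': array([0.6094, 0.2041, 0.1506])}
{'front': array([ 0.4371, -0.211 ,  0.182 ]), 'tip': array([ 0.5179, -0.1963,  0.2467]), 'hinge': array([ 0.5748, -0.1859,  0.161 ]), 'pin': array([ 0.5335, -0.1935,  0.181 ])}
```

View pics/o3.png

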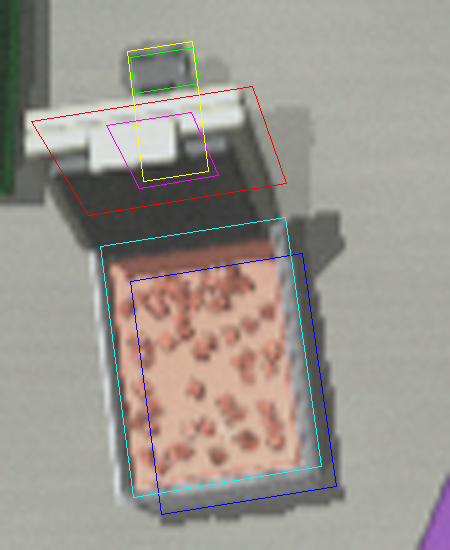

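View pics/o4.png

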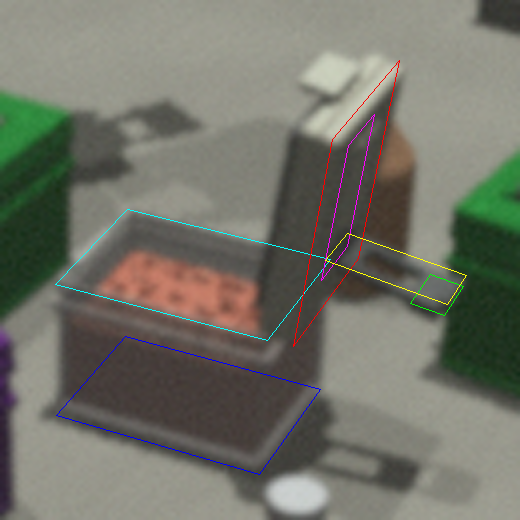

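```bash
cat >> h.py <<'E'
from scipy.spatial.transform import Rotation as Ro
def rot(o): q=np.array(o["tcp_rot"]);return Ro.from_quat([*q[1:],q[0]]).as_matrix()
def yawz(R): return np.arctan2(R[1,2],R[0,2])  # heading of tool z
def rows(wps,p0=None,dyaw=0):
    from station import bot
    o=bot.get_obs();R=rot(o);p=np.array(o["position"]) if p0 is None else np.array(p0)
    for w in wps: print(np.round(R.T@(np.array(w)-p)/.12,3).tolist(), end=",")
    print()
E
python3 - <<'E'
from h import *
from station import bot
o=bot.get_obs();R=rot(o);print(np.round(R,3),"z heading",yawz(R),o["position"])
# want z heading = +-(pi/2)+.135
for y in(np.pi/2,-np.pi/2):
  print("turn about y (=-yaw since y down):", -((y+.135-yawz(R)+np.pi)%(2*np.pi)-np.pi)/np.pi)
u=np.array([np.cos(.135),np.sin(.135)])
h=np.array([.514,.1905])+.073*u; print(h)
rows([[.256,.515,.34],[h[0]+.08*u[0],h[1]+.08*u[1],.34]])
E
```

```text
[[ 0.895 -0.001  0.446]
 [-0.446 -0.001  0.895]
 [-0.    -1.    -0.001]] z heading 1.1090041045690309 [0.25590923 0.51438951 0.22185835]
turn about y (=-yaw since y down): -0.1899648643320869
turn about y (=-yaw since y down): 0.8100351356679131
[0.5863358  0.20032509]
[-0.002, -0.985, 0.004],[4.182, -0.985, -0.743],
```

Emit:
play_rows(commands=[[[0,-0.25,0],-0.04],[[0,-0.5,0],-0.085],[[0,-0.75,0],-0.13],[[0,-0.97,0],-0.17],[[0,-0.97,0],-0.19],[[0,-0.97,0],-0.19]], gripper=0)

```text
t: 0.75
position: [0.2563, 0.5149, 0.3396]
tcp_rot: [0.706, -0.705, -0.048, 0.047]
force: [0.5, -0.4, -1.4]
finger_gap: 0.504
```

Run:
```python
from h import *
from station import bot
o=bot.get_obs();R=rot(o);print(np.round(R,3),o["position"],o["finger_gap"],o["t"],np.round(o["joint_pos"],2))
u=np.array([np.cos(.135),np.sin(.135)])
h=np.array([.514,.1905])+.073*u
rows([[h[0]+.08*u[0],h[1]+.08*u[1],.34]])
```

```text
[[ 0.991  0.001 -0.135]
 [ 0.135  0.001  0.991]
 [ 0.001 -1.     0.001]] [0.2563497  0.51494968 0.33963417] 0.5039093527868639 0.75 [ 0.9   0.11  1.42 -0.    1.61 -0.81]
[3.038, -0.003, -2.969],
```

Emit:
play_rows(commands=[[[0.15,0,-0.15],0],[[0.4,0,-0.4],0],[[0.65,0,-0.65],0],[[0.9,0,-0.9],0],[[1,0,-1],0]])

```text
t: 1.25
position: [0.3932, 0.4096, 0.3375]
tcp_rot: [-0.705, 0.706, 0.045, -0.047]
force: [0.0, 1.1, 0.6]
finger_gap: 0.065
```

Emit:
play_rows(commands=[[[0.25,0,-0.25],0],[[0.5,0,-0.5],0],[[0.75,0,-0.75],0],[[1,0,-1],0]])

```text
t: 1.65
position: [0.5268, 0.3087, 0.338]
tcp_rot: [0.706, -0.705, -0.047, 0.048]
force: [0.0, 0.2, -0.0]
finger_gap: 0.005
```

Emit:
play_rows(commands=[[[0.25,0,-0.25],0],[[0.5,0,-0.5],0],[[0.75,0,-0.7],0],[[0.95,0,-0.9],0],[[1,0,-0.97],0],[[1,0,-0.97],0]])

```text
t: 2.25
position: [0.661, 0.2095, 0.3375]
tcp_rot: [0.706, -0.705, -0.046, 0.048]
force: [-0.7, 0.1, -0.7]
finger_gap: 0.005
```

Run:
```python
from h import *
from station import bot
o=bot.get_obs();print(o["position"],o["finger_gap"],o["t"],np.round(o["joint_pos"],2))
c=grab("scene","s1");w=grab("wrist","w1");t=grab("top","t1")
im=np.vstack([np.hstack([c["frame"],t["frame"]])]);im=cv2.resize(im,(800,300));cv2.imwrite("pics/s1.png",im[:,:,::-1])
cv2.imwrite("pics/w1.png",w["frame"][:,:,::-1])
```

```text
[0.66104703 0.20954249 0.33748588] 0.005437873296159377 2.25 [ 0.13  0.43  1.04  0.    1.67 -1.57]
```

View pics/s1.png

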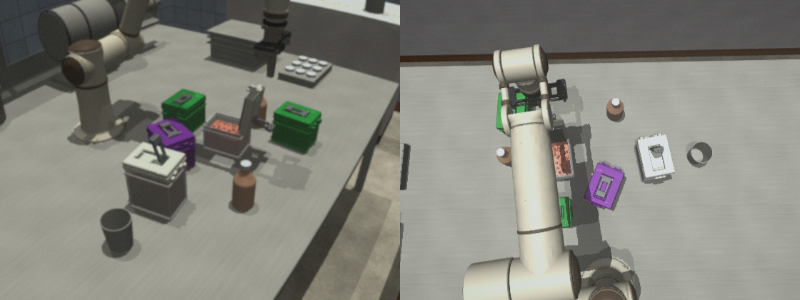

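View pics/w1.png

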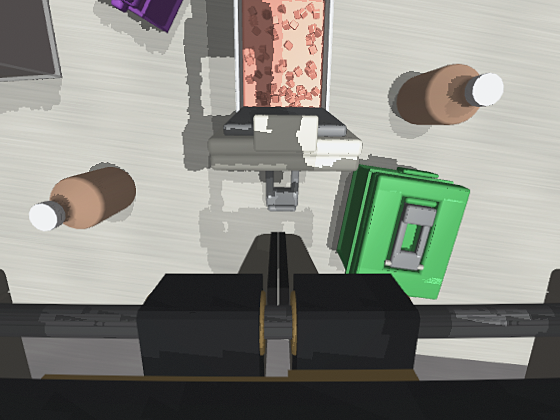

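Emit:
play_rows(commands=[[[0,0.15,0],0],[[0,0.4,0],0],[[0,0.6,0],0],[[0,0.7,0],0],[[0,0.7,0],0]])

```text
t: 2.9
position: [0.6592, 0.211, 0.2532]
tcp_rot: [-0.705, 0.705, 0.047, -0.049]
force: [-0.2, -0.5, -0.2]
finger_gap: 0.003
```

Run:
```python
from h import *
from station import bot
o=bot.get_obs();p=o["position"];print(p)
u=np.array([np.cos(.135),np.sin(.135)]);h=np.array([.514,.1905])+.073*u
x=(p[:2]-h)@u;z=p[2]-.111;print(x,z)
for th in np.radians([90,85,80,75,70,65,60,55,50,45,40,35,30,25,20,15,10,6]):
    r=.136
    X=-r*np.cos(th)+.021*np.sin(th)+.010;Z=r*np.sin(th)+.021*np.cos(th)+.008
    print(round(np.degrees(th)),np.round([(X-x)/.12,-(Z-z)/.12],3))
```

```text
[0.65922762 0.21097994 0.25316097]
0.07366263874635959 0.14216097139074235
90 [-0.356 -0.015]
85 [-0.455 -0.026]
80 [-0.555 -0.028]
75 [-0.655 -0.022]
70 [-0.754 -0.007]
65 [-0.851  0.017]
60 [-0.946  0.049]
55 [-1.037  0.089]
50 [-1.125  0.137]
45 [-1.208  0.193]
40 [-1.286  0.255]
35 [-1.359  0.325]
30 [-1.425  0.4  ]
25 [-1.484  0.48 ]
20 [-1.536  0.566]
15 [-1.58   0.656]
10 [-1.616  0.749]
6 [-1.639  0.826]
```

Emit:
play_rows(commands=[[[-0.12,0,0],0],[[-0.24,0,0],0],[[-0.36,-0.01,0],0],[[-0.45,-0.02,0],0],[[-0.55,-0.02,0],0],[[-0.65,-0.01,0],0],[[-0.75,0,0],0],[[-0.85,0.02,0],0],[[-0.94,0.05,0],0],[[-0.94,0.05,0],0]])

```text
t: 3.9
position: [0.5489, 0.1955, 0.2511]
tcp_rot: [0.706, -0.705, -0.049, 0.047]
force: [0.5, 0.5, -0.2]
finger_gap: 0.005
```

Run:
```python
from h import *
c=grab("scene","s2");w=grab("wrist","w2")
crop(c,230,60,180,170,3,"s2.png")
cv2.imwrite("pics/w2.png",w["frame"][:,:,::-1])
```

```text
(no output)
```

View pics/s2.png

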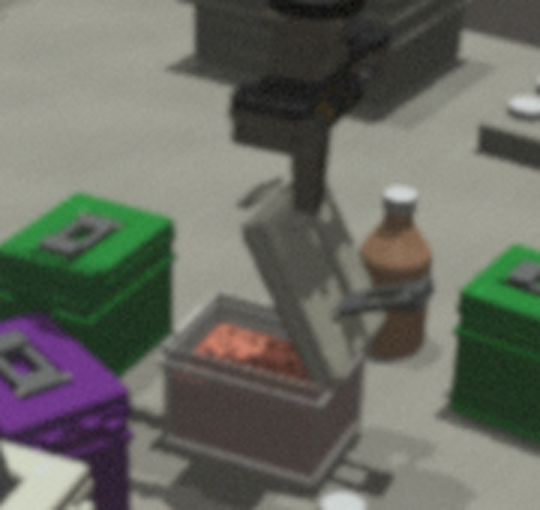

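View pics/w2.png

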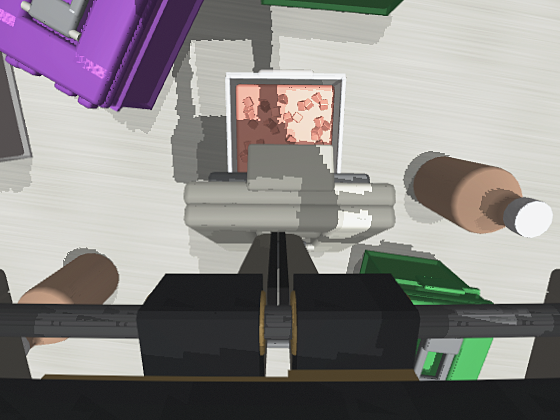

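Emit:
play_rows(commands=[[[-0.1,0.04,0],0],[[-0.185,0.09,0],0],[[-0.27,0.14,0],0],[[-0.345,0.2,0],0],[[-0.42,0.27,0],0],[[-0.485,0.35,0],0],[[-0.545,0.43,0],0],[[-0.595,0.515,0],0],[[-0.64,0.605,0],0],[[-0.675,0.7,0],0],[[-0.7,0.77,0],0],[[-0.7,0.77,0],0]])

```text
t: 5.2
position: [0.4646, 0.1834, 0.1549]
tcp_rot: [-0.705, 0.706, 0.047, -0.049]
force: [0.2, -1.1, -0.1]
finger_gap: 0.007
```

Run:
```python
from h import *
c=grab("scene","s3");w=grab("wrist","w3")
crop(c,230,60,180,170,3,"s3.png")
cv2.imwrite("pics/w3.png",w["frame"][:,:,::-1])
```

```text
(no output)
```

View pics/s3.png

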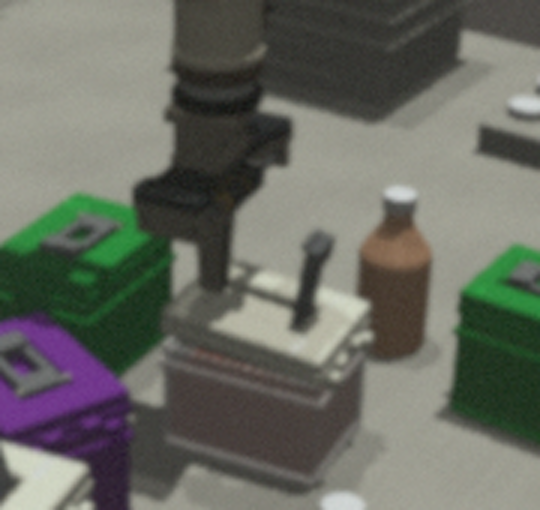

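View pics/w3.png

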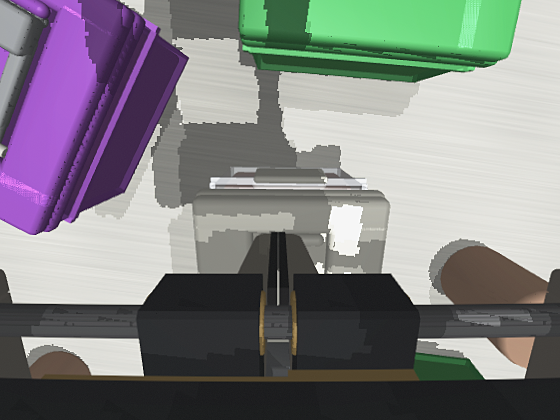

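Emit:
play_rows(commands=[[[0,-0.1,0],0],[[-0.08,-0.1,0.03],0],[[-0.14,-0.1,0.06],0],[[-0.14,-0.05,0.06],0],[[-0.14,0.01,0.06],0],[[-0.14,0.04,0.06],0],[[-0.14,0.05,0.06],0]])

```text
t: 6.0
position: [0.4477, 0.1883, 0.15]
tcp_rot: [-0.705, 0.706, 0.047, -0.048]
force: [-3.0, -0.8, 5.8]
finger_gap: 0.005
```

Run:
```python
from h import *
w=grab("wrist","w4")
cv2.imwrite("pics/w4.png",w["frame"][:,:,::-1])
```

```text
(no output)
```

View pics/w4.png

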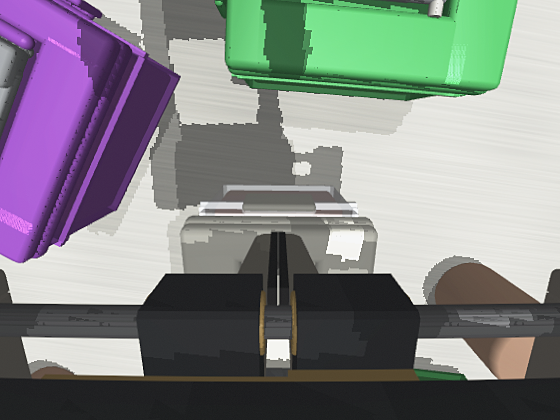

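Emit:
play_rows(commands=[[[0,0.015,0],0],[[0,0.03,0],0],[[0,0.045,0],0],[[0,0.06,0],0],[[0,0.06,0],0]])

```text
t: 6.55
position: [0.4475, 0.1883, 0.1436]
tcp_rot: [-0.705, 0.706, 0.047, -0.049]
force: [-4.9, -0.5, 4.3]
finger_gap: 0.002
```

Emit:
play_rows(commands=[[[0,0.015,0],0],[[0,0.03,0],0],[[0,0.045,0],0],[[0,0.06,0],0],[[0,0.06,0],0]])

```text
t: 7.05
position: [0.448, 0.1885, 0.1396]
tcp_rot: [-0.705, 0.706, 0.047, -0.049]
force: [-14.2, -3.2, 27.1]
finger_gap: 0.004
```

Emit:
play_rows(commands=[[[0,-0.1,0],0],[[0,-0.4,0],0],[[0,-0.7,0],0],[[-0.3,-1,0],0],[[-0.6,-1,0],0],[[-0.6,-1,0],0]])

```text
t: 7.65
position: [0.3754, 0.1788, 0.257]
tcp_rot: [0.706, -0.705, -0.049, 0.047]
force: [0.5, -0.1, -0.6]
finger_gap: 0.005
```

Run:
```python
from h import *
w=grab("wrist","w5");c=grab("scene","s5");t=grab("top","t5")
cv2.imwrite("pics/w5.png",w["frame"][:,:,::-1])
m=model((.514,.1905),.135,.105,0,1.57)
overlay(c,[m],265,100,110,110,5,"s5o.png")
crop(c,265,100,110,110,5,"s5.png")
```

```text
(no output)
```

View pics/w5.png

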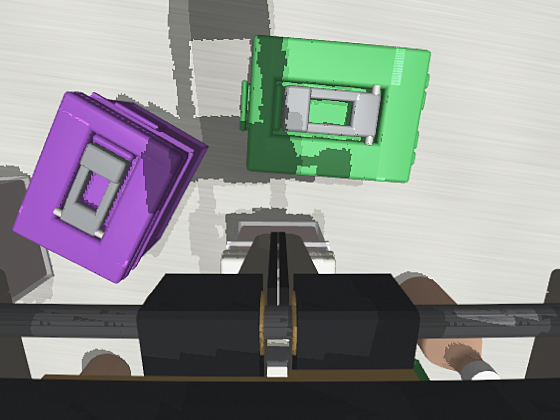

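View pics/s5o.png

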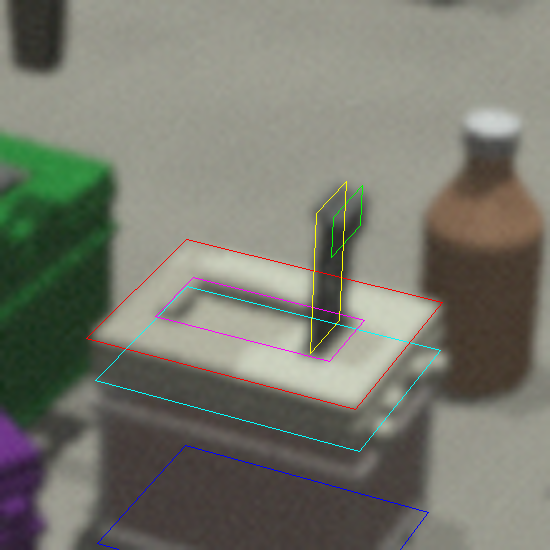

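View pics/s5.png

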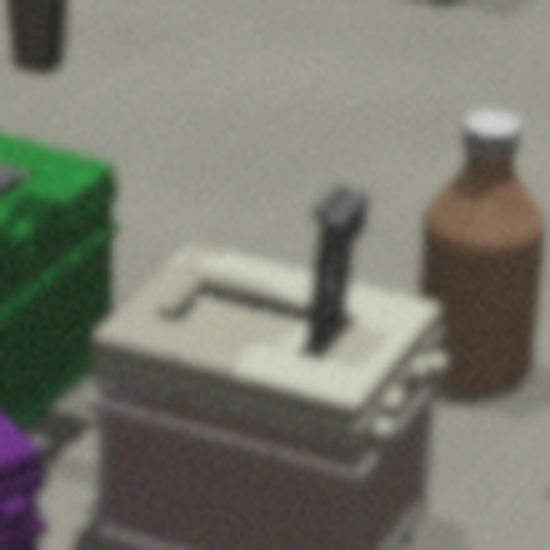

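Emit:
play_rows(commands=[[[0.15,0,0],0],[[0.4,0,0],0],[[0.65,0,0],0],[[0.9,0,0],0],[[1,0,0],0]])

```text
t: 8.3
position: [0.4988, 0.1948, 0.2545]
tcp_rot: [-0.705, 0.706, 0.047, -0.048]
force: [-0.0, -0.3, -0.2]
finger_gap: 0.008
```

Emit:
play_rows(commands=[[[0.2,0,0],0],[[0.45,0,0],0],[[0.65,0,0],0],[[0.74,0,0],0],[[0.74,0,0],0],[[0.74,0,0],0]])

```text
t: 8.9
position: [0.584, 0.2067, 0.2548]
tcp_rot: [-0.705, 0.706, 0.047, -0.048]
force: [-0.0, -0.4, -0.8]
finger_gap: 0.011
```

Run:
```python
from h import *
from station import bot
w=grab("wrist","w6");c=grab("scene","s6")
cv2.imwrite("pics/w6.png",w["frame"][:,:,::-1])
crop(c,250,60,130,150,4,"s6.png")
o=bot.get_obs();p=o["position"];print(p)
u=np.array([np.cos(.135),np.sin(.135)]);h=np.array([.514,.1905])+.073*u
x=(p[:2]-h)@u+.042;z=p[2]-.131;print(x,z, (p[:2]-h)@np.array([-u[1],u[0]]))
for th in np.radians([90,82,74,66,58,50,42,34,26,18,12]):
    r=.067
    X=-r*np.cos(th)+.009*np.sin(th)+.010;Z=r*np.sin(th)+.009*np.cos(th)+.008
    print(round(np.degrees(th)),np.round([(X-x)/.12,-(Z-z)/.12],3))
```

```text
[0.58356417 0.20684818 0.25568255]
0.04013153951921638 0.12468254578658922 0.006836765658056908
90 [-0.176  0.414]
82 [-0.255  0.409]
74 [-0.333  0.415]
66 [-0.41   0.432]
58 [-0.483  0.459]
50 [-0.553  0.496]
42 [-0.616  0.543]
34 [-0.672  0.598]
26 [-0.72  0.66]
18 [-0.759  0.728]
12 [-0.782  0.783]
```

View pics/w6.png

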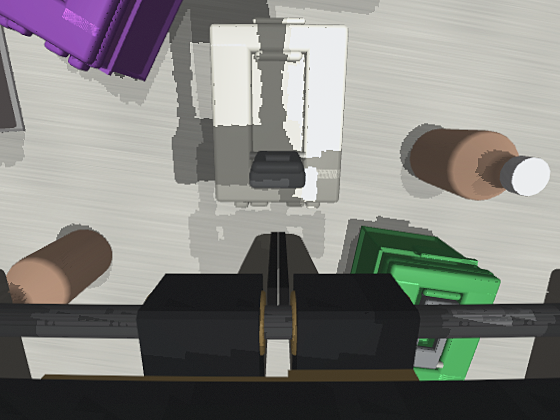

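View pics/s6.png

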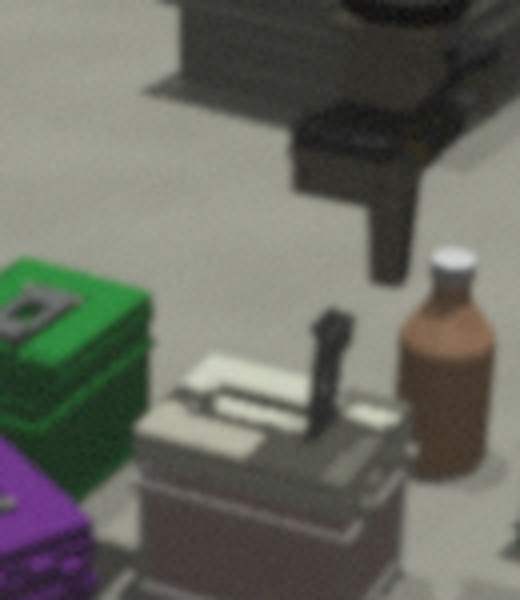

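Emit:
play_rows(commands=[[[0,0.2,0],0],[[0,0.41,0],0],[[-0.09,0.41,0],0],[[-0.18,0.41,0],0],[[-0.255,0.41,0],0],[[-0.33,0.415,0],0],[[-0.41,0.43,0],0],[[-0.48,0.46,0],0],[[-0.55,0.495,0],0],[[-0.615,0.545,0],0],[[-0.67,0.6,0],0],[[-0.67,0.6,0],0]])

```text
t: 10.2
position: [0.5026, 0.1959, 0.1826]
tcp_rot: [-0.705, 0.706, 0.047, -0.049]
force: [-0.2, 0.5, 0.4]
finger_gap: 0.003
```

Emit:
play_rows(commands=[[[-0.05,0.06,0],0],[[-0.09,0.13,0],0],[[-0.11,0.18,0],0],[[-0.11,0.18,0],0]])

```text
t: 10.6
position: [0.49, 0.1941, 0.1611]
tcp_rot: [-0.705, 0.706, 0.047, -0.049]
force: [-0.8, 0.0, -0.2]
finger_gap: 0.004
```

Run:
```python
from h import *
from station import bot
w=grab("wrist","w7");c=grab("scene","s7")
cv2.imwrite("pics/w7.png",w["frame"][:,:,::-1])
crop(c,250,60,130,150,4,"s7.png")
o=bot.get_obs();p=o["position"];print(p)
u=np.array([np.cos(.135),np.sin(.135)]);h=np.array([.514,.1905])+.073*u
print((p[:2]-h)@u)
```

```text
[0.49102115 0.19423306 0.16238905]
-0.09526733666811237
```

View pics/w7.png

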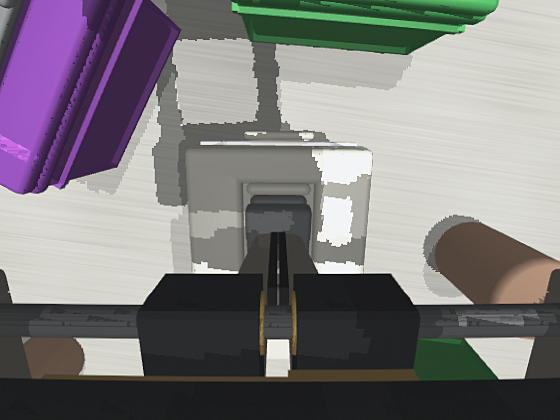

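View pics/s7.png

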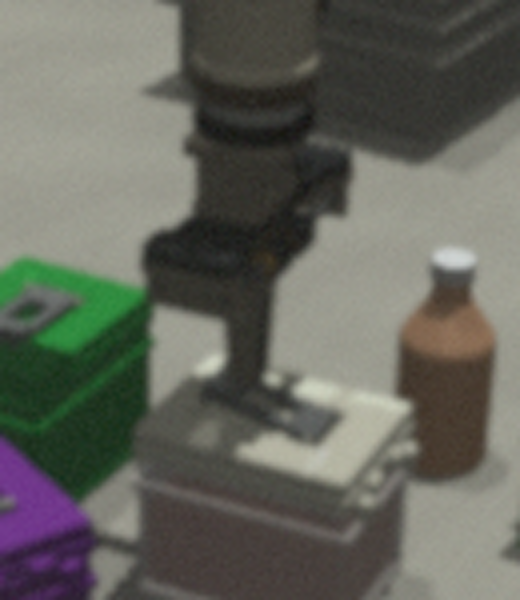

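Emit:
play_rows(commands=[[[0,-0.06,0],0],[[-0.06,-0.06,0],0],[[-0.115,-0.06,0],0],[[-0.115,0,0],0],[[-0.115,0.03,0],0],[[-0.115,0.045,0],0],[[-0.115,0.06,0],0],[[-0.115,0.075,0],0],[[-0.115,0.085,0],0],[[-0.115,0.085,0],0]])

```text
t: 11.7
position: [0.4769, 0.1924, 0.1522]
tcp_rot: [-0.705, 0.706, 0.047, -0.048]
force: [-3.1, -0.6, 5.2]
finger_gap: 0.003
```

Emit:
play_rows(commands=[[[0,0.015,0],0],[[0,0.03,0],0],[[0,0.04,0],0],[[0,0.04,0],0]])

```text
t: 12.1
position: [0.4776, 0.1924, 0.1479]
tcp_rot: [-0.705, 0.706, 0.048, -0.048]
force: [-1.5, -0.0, 4.8]
finger_gap: 0.004
```

Emit:
play_rows(commands=[[[0,0.01,0],0],[[0,0.02,0],0],[[0,0.02,0],0]])

```text
t: 12.4
position: [0.4776, 0.1925, 0.1471]
tcp_rot: [-0.705, 0.706, 0.048, -0.048]
force: [-7.4, -1.8, 15.7]
finger_gap: 0.004
```

Emit:
play_rows(commands=[[[0,0.01,0],0],[[0,0.01,0],0],[[0,-0.2,0],0],[[0,-0.5,0],0],[[0,-0.8,0],0],[[0,-1,0],0],[[-0.3,-1,0],0],[[-0.3,-1,0],0]])

```text
t: 13.2
position: [0.4396, 0.1875, 0.2648]
tcp_rot: [0.705, -0.705, -0.048, 0.048]
force: [-0.7, 0.2, -0.6]
finger_gap: 0.006
```

Run:
```python
from h import *
from station import bot
w=grab("wrist","w8");c=grab("scene","s8")
m=model((.514,.1905),.135,.105,0,0)
overlay(c,[m],265,100,110,110,5,"s8o.png")
crop(c,265,100,110,110,5,"s8.png")
o=bot.get_obs();R=rot(o);p=o["position"];print(p,o["t"],o["force"])
u=np.array([np.cos(.18),np.sin(.18)]);h=np.array([.503,-.199])+.073*u
print("turn",-((np.pi/2+.18-yawz(R)))/np.pi,"hinge",h)
```

```text
[0.44168909 0.18752539 0.26473251] 13.3 [ 0.39301818 -0.75534977 -0.55074213]
turn -0.014298482684375908 hinge [ 0.57482059 -0.18593084]
```

View pics/s8o.png

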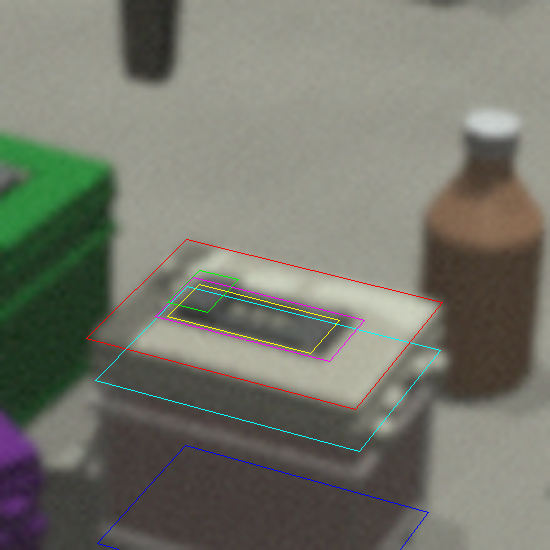

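View pics/s8.png

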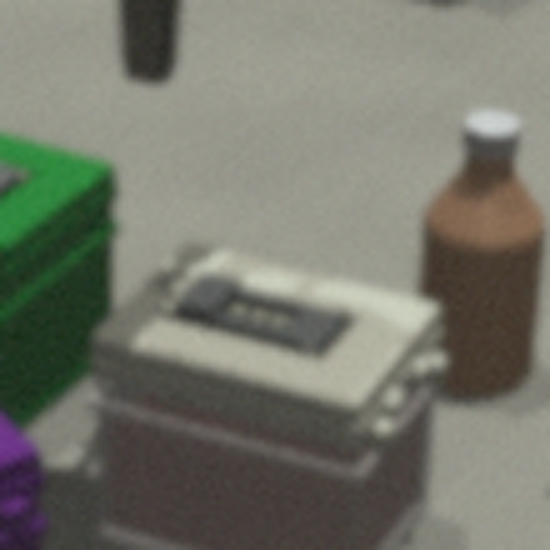

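Emit:
play_rows(commands=[[[0,-0.3,0],0],[[0,-0.6,-0.1],0],[[0.05,-0.63,-0.35],-0.007],[[0.1,-0.63,-0.6],-0.0143],[[0.15,-0.63,-0.85],-0.0143],[[0.2,-0.63,-1],-0.0143]])

```text
t: 13.9
position: [0.4831, 0.0698, 0.3403]
tcp_rot: [-0.704, 0.704, 0.063, -0.063]
force: [0.1, -0.1, -0.6]
finger_gap: 0.007
```

Emit:
play_rows(commands=[[[0.05,0,-0.3],0],[[0.1,0,-0.6],0],[[0.15,0,-0.9],0],[[0.18,0,-1],0]])

```text
t: 14.3
position: [0.5257, -0.0454, 0.3397]
tcp_rot: [-0.704, 0.704, 0.062, -0.063]
force: [0.4, -0.2, 0.7]
finger_gap: 0.008
```

Run:
```python
from h import *
from station import bot
o=bot.get_obs();print(o["position"],rot(o).round(3).tolist())
rows([[.565,-.188,.34]])
```

```text
[ 0.5256755  -0.04544213  0.33972842] [[0.984, -0.001, -0.176], [0.176, -0.0, 0.984], [-0.001, -1.0, -0.0]]
[0.114, -0.002, -1.227],
```

Emit:
play_rows(commands=[[[0.03,0,-0.3],0],[[0.06,0,-0.6],0],[[0.09,0,-0.85],0],[[0.11,0,-1],0]])

```text
t: 14.7
position: [0.5597, -0.1595, 0.3399]
tcp_rot: [0.704, -0.704, -0.063, 0.063]
force: [0.0, 0.8, 0.1]
finger_gap: 0.004
```

Emit:
play_rows(commands=[[[0,0,-0.12],0],[[0,0,-0.22],0],[[0,0,-0.22],0],[[0,0,-0.22],0]])

```text
t: 15.1
position: [0.5637, -0.1833, 0.3409]
tcp_rot: [0.704, -0.704, -0.064, 0.064]
force: [0.5, 0.2, 0.3]
finger_gap: 0.007
```

Run:
```python
from h import *
from station import bot
w=grab("wrist","w9");c=grab("scene","s9")
cv2.imwrite("pics/w9.png",w["frame"][:,:,::-1])
crop(c,140,100,150,150,4,"s9.png")
o=bot.get_obs();p=o["position"];print(p)
```

```text
[ 0.56366897 -0.18304387  0.34108927]
```

View pics/w9.png

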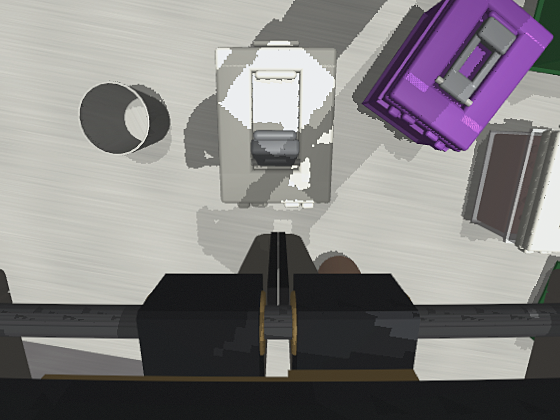

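View pics/s9.png

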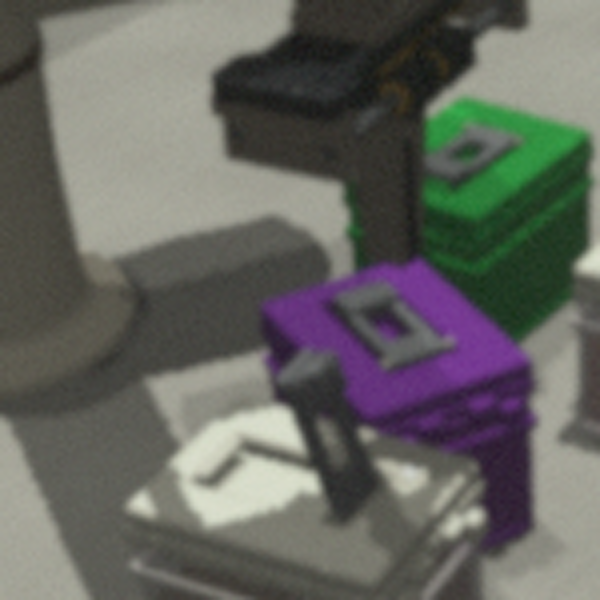

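Run:
```python
from h import *
from station import bot
o=bot.get_obs();p=o["position"]
u=np.array([np.cos(.18),np.sin(.18)]);h=np.array([.503,-.199])+.073*u
x=(p[:2]-h)@u+.042;z=p[2]-.181;print(x,z, (p[:2]-h)@np.array([-u[1],u[0]]))
for th in np.radians([90,82,74,66,58,50,42,34,26,18,12]):
    r=.067
    X=-r*np.cos(th)+.009*np.sin(th)+.010;Z=r*np.sin(th)+.009*np.cos(th)+.008
    print(round(np.degrees(th)),np.round([(X-x)/.12,-(Z-z)/.12],3))
```

```text
0.03154540762590169 0.1600892700903062 0.004836799158614215
90 [-0.105  0.709]
82 [-0.183  0.704]
74 [-0.261  0.71 ]
66 [-0.338  0.727]
58 [-0.412  0.754]
50 [-0.481  0.791]
42 [-0.544  0.838]
34 [-0.6    0.893]
26 [-0.648  0.955]
18 [-0.687  1.024]
12 [-0.71   1.078]
```

Emit:
play_rows(commands=[[[0,0.25,0],0],[[0,0.5,0],0],[[0,0.7,0],0],[[-0.1,0.705,0],0],[[-0.18,0.705,0],0],[[-0.26,0.71,0],0],[[-0.34,0.725,0],0],[[-0.41,0.755,0],0],[[-0.48,0.79,0],0],[[-0.545,0.84,0],0],[[-0.6,0.895,0],0],[[-0.6,0.895,0],0]])

```text
t: 16.4
position: [0.4915, -0.1966, 0.2319]
tcp_rot: [0.705, -0.704, -0.063, 0.064]
force: [0.1, -0.3, 0.3]
finger_gap: 0.004
```

Emit:
play_rows(commands=[[[-0.05,0.06,0],0],[[-0.09,0.13,0],0],[[-0.11,0.18,0],0],[[-0.11,0.18,0],0]])

```text
t: 16.8
position: [0.4789, -0.1988, 0.2103]
tcp_rot: [0.705, -0.704, -0.063, 0.064]
force: [0.1, -0.0, -0.5]
finger_gap: 0.004
```

Run:
```python
from h import *
from station import bot
w=grab("wrist","w10");c=grab("scene","s10")
cv2.imwrite("pics/w10.png",w["frame"][:,:,::-1])
crop(c,140,130,150,150,4,"s10.png")
o=bot.get_obs();p=o["position"];print(p)
u=np.array([np.cos(.18),np.sin(.18)]);h=np.array([.503,-.199])+.073*u
print((p[:2]-h)@u)
```

```text
[ 0.47974568 -0.1991524   0.21156768]
-0.09590589773663258
```

View pics/w10.png

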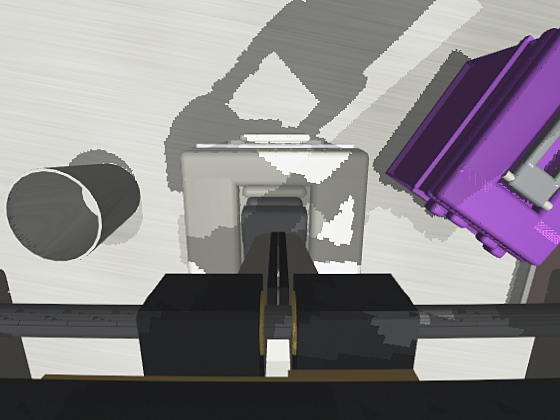

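View pics/s10.png

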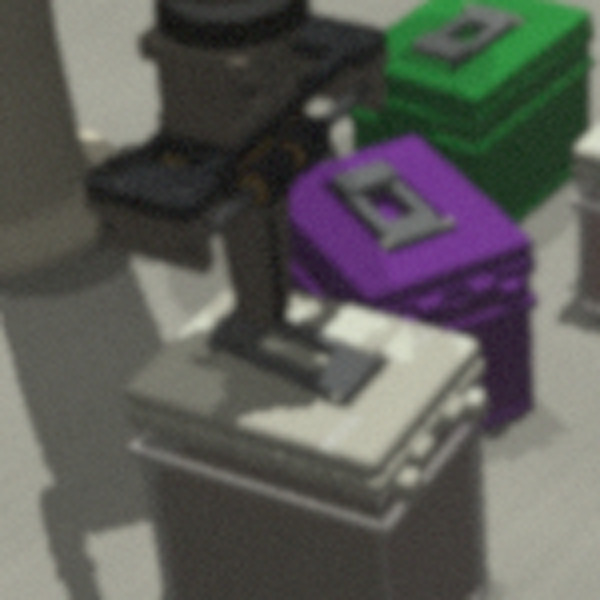

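Emit:
play_rows(commands=[[[0,-0.06,0],0],[[-0.06,-0.06,0],0],[[-0.11,-0.06,0],0],[[-0.11,0,0],0],[[-0.11,0.03,0],0],[[-0.11,0.045,0],0],[[-0.11,0.06,0],0],[[-0.11,0.075,0],0],[[-0.11,0.09,0],0],[[-0.11,0.105,0],0],[[-0.11,0.12,0],0],[[-0.11,0.12,0],0]])

```text
t: 18.1
position: [0.4668, -0.2016, 0.1978]
tcp_rot: [0.704, -0.704, -0.064, 0.064]
force: [-2.5, 1.2, 4.7]
finger_gap: 0.004
```

Emit:
play_rows(commands=[[[0,0.01,0],0],[[0,0.02,0],0],[[0,0.03,0],0],[[0,0.03,0],0]])

```text
t: 18.5
position: [0.4669, -0.2019, 0.1968]
tcp_rot: [-0.704, 0.705, 0.064, -0.064]
force: [-9.5, 4.1, 19.6]
finger_gap: 0.003
```

Bottomed, so I lift away and check everything.

Emit:
play_rows(commands=[[[0,0.01,0],0],[[0,0.01,0],0],[[0,-0.2,0],0],[[0,-0.5,0],0],[[0,-0.8,0],0],[[0,-1,0],0],[[-0.3,-1,0],0],[[-0.6,-1,0],0],[[-0.9,-1,0],0],[[-0.9,-1,0],0]])

```text
t: 19.5
position: [0.3584, -0.2212, 0.3132]
tcp_rot: [0.704, -0.704, -0.062, 0.063]
force: [0.4, 0.0, 0.5]
finger_gap: 0.009
```

Run:
```python
from h import *
from station import bot
c=grab("scene","s11");t=grab("top","t11")
print(bot.get_obs()["position"],bot.get_obs()["force"])
m=model((.514,.1905),.135,.105,0,0);n=model((.503,-.199),.18,.155,0,0)
overlay(c,[m,n],165,100,220,210,2.7,"s11o.png")
crop(c,165,130,220,180,3.6,"s11.png")
cv2.imwrite("pics/t11.png",t["frame"][:,:,::-1])
# differences for bystanders/canister bodies, start vs now
t0=load("top0");s0=load("scene0")
def white(c,x0,y0,w,h,):
    f=c["frame"][y0:y0+h,x0:x0+w].astype(int);mk=(f.min(2)>185)
    ys,xs=np.nonzero(mk);return xs.mean()+x0,ys.mean()+y0,mk.sum()
def brown(c,x0,y0,w,h):
    f=cv2.cvtColor(c["frame"][y0:y0+h,x0:x0+w],cv2.COLOR_RGB2HSV);mk=(f[...,1]>90)&(f[...,0]<20);ys,xs=np.nonzero(mk);return np.round([xs.mean()+x0,ys.mean()+y0,mk.sum()],2)
print("bottle1 scene",brown(s0,320,220,45,80),brown(c,320,220,45,80))
print("bottle0 top",brown(t0,130,200,42,40),brown(t,130,200,42,40))
a=cv2.absdiff(c["frame"],s0["frame"]).max(2);cv2.imwrite("pics/d11.png",cv2.convertScaleAbs(a,alpha=3))
```

```text
[ 0.36065968 -0.22097567  0.31349847] [-0.8182674  -0.13532587  0.38407358]
bottle1 scene [342.13 256.25 574.  ] [342.04 255.59 498.  ]
bottle0 top [nan nan  0.] [nan nan  0.]<stdin>:15: RuntimeWarning: Mean of empty slice.
  ret = ret.dtype.type(ret / rcount)
```

View pics/s11o.png

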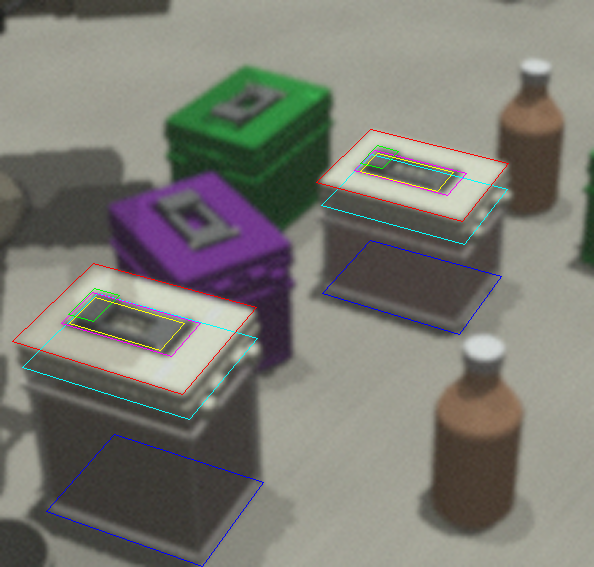

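View pics/s11.png

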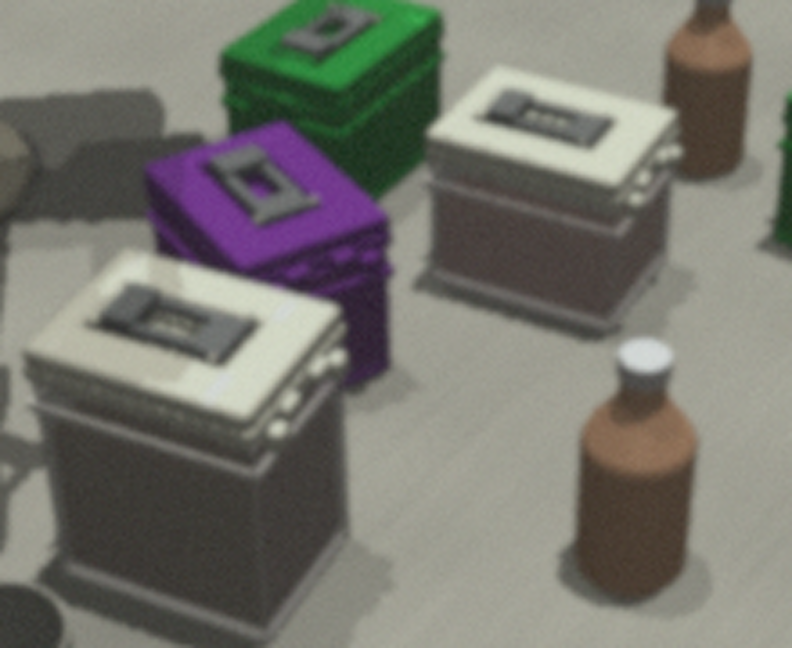

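View pics/t11.png

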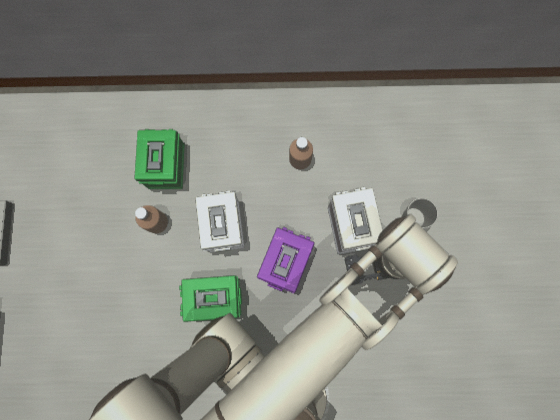

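View pics/d11.png

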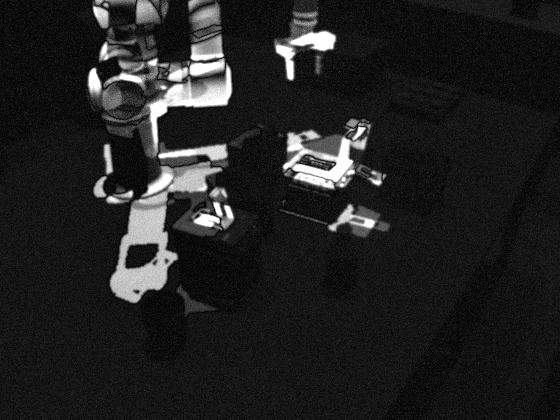

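```bash
python3 -c "
from station import bot
print(bot.close_job())"
```

```text
the job is handed in; nothing more can be done
None
```

The job is handed in. Both canisters look shut and locked, and the robot's clock read about 20 s of the 67 s allowed.

**What I did**
- **Low canister lid:** I swung the lid over with the closed fingers and pressed its front border. It stopped at the fully shut height, with the fingertips at 0.132 m and 27 N.
- **Low canister lever:** After the lid was shut, I folded the lever and pressed its tip down to its locked height.
- **Tall canister lever:** I folded and pressed this one the same way, down to its locked height.

**Last checks**
- **Lids and levers:** In the last scene and top pictures both lids are level and both levers lie flat in their recesses. The arm was clear of everything.
- **Bystanders:** The bottles, the beaker and the green and purple look-alikes show no visible change between the first and last pictures.
- **Low canister position:** A faint line at the foot of the low canister in the picture difference could mean it moved by about a pixel (1–2 mm), or it could be only shadow.
- **Failed check:** My colour mask for bottle_0 matched no pixels in the top view, so I compared that bottle by eye only.
- **Disagreement:** The two fixed cameras differed by about 5 mm. I judged positions from both, with the wrist view for sideways alignment.

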